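# Pack the filter cassettes into the sliding-cover incubator

### The arm

A 6-joint arm with a two-finger parallel gripper is mounted at the origin on the work surface. World frame = base frame: x ahead of the robot, y to its left, z up, the work surface at z = 0. Lengths are in m, angles in rad, forces in N, time in s.
With the tool pointing down it reaches from about 0.35 to 0.725 m from the base axis. Payload 6 kg.
Tool frame: the origin (TCP) lies at the centre of the arm's flange, where the gripper is bolted on; the fingertips stand env.tips_ahead ahead of it and the grasp point (between the pads) lies 155 mm ahead of it (env.tips_ahead is the distance from the TCP to the fingertips, in m); z points along the fingers, y is the line along which they close (so a half turn about z gives the same grasp; the last joint's range is limited). The gripper opens to 85 mm and grips with 20 to 120 N. Pads are 22 mm wide; open, the fingers measure 114 mm over their backs; the gripper's body (76 mm by 85 mm) begins 54 mm behind the grasp point. The pads swing forward as they close: fully open they stand 13 mm farther back than shut.
Start: joints at [-0.864, 0.04, 0.085, 0, -1.615, -0.334], TCP at [0.219, -0.559, 0.405] pointing down, gripper open.
Joint ranges: [-2.56, 2.56], [-1.29, 2.01], [-1.08, 1.49], [-3.29, 1.98], [-2.81, -0.18], [-2.99, 2.99]. Speed limits (rad/s): [2.57, 2.57, 3.01, 3.14, 3.14, 3.14].

### API

Orientations are given as a unit quaternion [w, x, y, z].
In Python, from workcell import env gives the robot as it stands. The module is installed in compiled form; this text tells all that it offers.
- The arm moves only by the tool play_rows, never from a script. Its arguments are lists of equal length, an entry for each row: "hand": the opening, from -1 (shut) to 1 (fully open); "xyz": the shift along the world's x, y, z as a fraction of full scale, a list of three; "spin": the turn about the world's z as a fraction of full scale. In form: {"hand": [hand, ...], "xyz": [[dx, dy, dz], ...], "spin": [spin, ...]}. A call has 1 to 20 rows; each row shifts and turns the commanded pose from where the row before left it; what a row does not reach is not made up. Full scale, the value 1, is 0.3 m for a shift and 30 degrees for a turn. A row lasts 1/10 s, in which the tool goes at most 50 mm and 8.59 degrees, less where a joint would pass 70% of its speed; a pose out of reach is approached as far as the arm can. A call with a number of a shift or a turn outside -1 to 1 is refused whole. A call with a gripper value outside its range is refused whole. The fingers move at their own pace and stop on an object; "force" is the grip in N (left out, the last holds). Time passes only in rows, so rows that do not move let the fingers close. It gives the time, the measured TCP pose, the force, the opening and the grip force at its end, in the units of the state.
- env.state(): the state, without advancing time (a new reading comes with each control period).
- env.camera(name): name is "side" or "top"; returns the picture (420x560x3 uint8, red, green, blue); there is no depth.
- env.camera_info(name): a dict with "K" (3x3 intrinsics, pixels), "camera_from_world" (4x4, takes a point from world to camera coordinates). Camera axes: x right, y up, looking along -z (the intrinsics and any distortion apply to the point x, -y, -z); pixel columns grow to the right and rows downward; lengths in m; the calibration is good to about 2 mm. A picture is of the moment at which its call begins. camera_info takes no time and is no camera call.
- env.sign_off(): hands the job in; it is judged then, once.
The state is a dict: "t": time; "joint_positions": joint angles; "joint_vel": joint speeds; "joint_efforts": joint torques, N m; "ee_pos": TCP position; "ee_rot": TCP orientation; "wrist_force": force on the tool from outside, world axes, zero at the start; "ft_torque": the same for the moment, N m; "grip_width": finger opening in m; "grasp_force": force on a finger pad.
Only numpy, scipy, OpenCV 4.12 (cv2) and the standard library are available. Lean on these libraries where they do the work, as an engineer would, in place of code of your own. Each camera call takes 0.05 s, during which the arm holds its last target. There are 200 camera calls.

### The job

The filtration run is over: lift the funnel by its handle off the steel stand and set it down upright in the middle of the blue mat, slide the incubator's cover fully open, and stand every filter cassette (those on the bench and the one that was under the funnel) side by side on the floor of the well, upright. When all are in, slide the cover fully shut; do not tip the funnel over, and leave the other things on the bench where they are.

Things in the scene. Friction and masses are not known exactly. Their poses are not given: they have to be found in the camera images.
- cover (a joint): sliding cover of the incubator, a flat aluminium plate 148 (incubator x) x 188 (incubator y) x 5 mm lying on the incubator's top. 0 = fully shut over the well, 0.185 m = fully open; it slides towards the incubator's own -y. Needs about 2 N, stays where it is left
- cover_grip (a point): centre of the black grip bar in the middle of the cover; moves with it. Bar 70 mm long (incubator x), 16 mm thick (incubator y, the slide direction), 24 mm high; its middle is 78 mm above the bench (top of bar 90 mm, cover plate's upper face 66 mm). The point's axes are the incubator's
- incubator: white bench incubator, fixed, 156 mm (own x) x 388 mm (own y) x 60 mm high; origin on the bench under the centre of its well. The well is open at the top; the solid deck over which the cover slides reaches from the well to 290 mm on the -y side; the other end is at y = +98 mm
- well_floor (a point): centre of the well's flat floor, 20 mm above the bench. Well: 140 mm (x) x 180 mm (y) inside, 40 mm deep below its rim (rim 60 mm above the bench), walls 8 mm; room for six cassettes in two rows of three, e.g. at x +-34, y -56, 0, +56 mm. Axes as the incubator's
- funnel: amber filter funnel with an arched steel handle, an open cup 74 mm across and 110 mm high, about 0.22 kg; origin at the centre of its underside, z up. Its lowest 40 mm is a hollow skirt (64 mm inside) open below, which at the start covers cassette_5 on the stand, with the skirt's rim resting on the stand head
- funnel_grip (a point): middle of the funnel handle's horizontal bar, 152 mm above the funnel's underside; the bar is 10 mm thick and 72 mm long, along the funnel's own y, about 40 mm above the cup's rim; pinch it across, along the funnel's x
- stand: steel filtration stand, fixed: base plate 90 x 90 mm, column, round head 80 mm across; origin at the centre of its underside
- stand_head (a point): centre of the stand head's flat top, 50 mm above the bench
- mat: blue mat, fixed, 150 x 150 x 4 mm; origin at the centre of its underside, on the bench
- cassette_1: filter cassette: white disc 46 mm across and 14 mm high with a blue hub 18 mm across and 20 mm high on top (34 mm in all), about 35 g; origin at the centre of its underside, z up. Stands on the bench; two to four of cassettes 1 to 4 are there, the others absent
- cassette_2: filter cassette: white disc 46 mm across and 14 mm high with a blue hub 18 mm across and 20 mm high on top (34 mm in all), about 35 g; origin at the centre of its underside, z up. Stands on the bench; two to four of cassettes 1 to 4 are there, the others absent
- cassette_3: filter cassette: white disc 46 mm across and 14 mm high with a blue hub 18 mm across and 20 mm high on top (34 mm in all), about 35 g; origin at the centre of its underside, z up. Stands on the bench; two to four of cassettes 1 to 4 are there, the others absent
- cassette_4: filter cassette: white disc 46 mm across and 14 mm high with a blue hub 18 mm across and 20 mm high on top (34 mm in all), about 35 g; origin at the centre of its underside, z up. Stands on the bench; two to four of cassettes 1 to 4 are there, the others absent
- cassette_5: filter cassette: white disc 46 mm across and 14 mm high with a blue hub 18 mm across and 20 mm high on top (34 mm in all), about 35 g; origin at the centre of its underside, z up. Always there: stands on the stand head under the funnel
- agar_1: red agar dish, 93 mm across, 14 mm high; origin at the centre of its underside; not part of the job, to be left alone
- agar_2: red agar dish, 93 mm across, 14 mm high; origin at the centre of its underside; not part of the job, to be left alone
- bottle: amber bottle with green cap, 60 mm across, 130 mm high; origin at the centre of its underside; not part of the job, to be left alone
- beaker: clear beaker, 70 mm across, 85 mm high; origin at the centre of its underside; not part of the job, to be left alone
- cap: green screw cap, 40 mm across, 14 mm high; origin at the centre of its underside; not part of the job, to be left alone
- forceps: steel forceps 130 mm long, 6 mm high, lying flat along its own x; origin at the centre of its underside; not part of the job, to be left alone
Things that resemble listed ones, but are neither listed nor needed, are in the scene too. Leave any pink look-alike of the cassette_3 alone. Leave any orange look-alike of the cassette_2 alone.

How it is judged:
On the way, in this order (a step that is already met when the one before it is completed fails the run):
1. the cover has been slid open (at least 0.165 m) (value of joint cover above 0.165 m), for 0.2 s.
2. every cassette stands in the well while the cover is still open (value of joint cover above 0.1 m and x of cassette_1 in the frame of well_floor between -0.05 and 0.05 m and y of cassette_1 in the frame of well_floor between -0.07 and 0.07 m and z of cassette_1 in the frame of well_floor between -0.005 and 0.008 m and angle between each of cassette_1, cassette_2, cassette_3, cassette_4, cassette_5's own z axis and vertical below 0.2 rad and x of cassette_2 in the frame of well_floor between -0.05 and 0.05 m and y of cassette_2 in the frame of well_floor between -0.07 and 0.07 m and z of cassette_2 in the frame of well_floor between -0.005 and 0.008 m and x of cassette_3 in the frame of well_floor between -0.05 and 0.05 m and y of cassette_3 in the frame of well_floor between -0.07 and 0.07 m and z of cassette_3 in the frame of well_floor between -0.005 and 0.008 m and x of cassette_4 in the frame of well_floor between -0.05 and 0.05 m and y of cassette_4 in the frame of well_floor between -0.07 and 0.07 m and z of cassette_4 in the frame of well_floor between -0.005 and 0.008 m and x of cassette_5 in the frame of well_floor between -0.05 and 0.05 m and y of cassette_5 in the frame of well_floor between -0.07 and 0.07 m and z of cassette_5 in the frame of well_floor between -0.005 and 0.008 m), for 0.2 s.
At the end, for the whole second after the job is handed in: every cassette present stands upright (within 0.2 rad) on the well's floor, the cover is shut to within 6 mm, and the funnel stands upright and at rest on the mat, its centre within 50 mm of the mat's (value of joint cover below 0.006 m and x of cassette_1 in the frame of well_floor between -0.05 and 0.05 m and y of cassette_1 in the frame of well_floor between -0.07 and 0.07 m and z of cassette_1 in the frame of well_floor between -0.005 and 0.008 m and angle between each of cassette_1, cassette_2, cassette_3, cassette_4, cassette_5's own z axis and vertical below 0.2 rad and x of cassette_2 in the frame of well_floor between -0.05 and 0.05 m and y of cassette_2 in the frame of well_floor between -0.07 and 0.07 m and z of cassette_2 in the frame of well_floor between -0.005 and 0.008 m and x of cassette_3 in the frame of well_floor between -0.05 and 0.05 m and y of cassette_3 in the frame of well_floor between -0.07 and 0.07 m and z of cassette_3 in the frame of well_floor between -0.005 and 0.008 m and x of cassette_4 in the frame of well_floor between -0.05 and 0.05 m and y of cassette_4 in the frame of well_floor between -0.07 and 0.07 m and z of cassette_4 in the frame of well_floor between -0.005 and 0.008 m and x of cassette_5 in the frame of well_floor between -0.05 and 0.05 m and y of cassette_5 in the frame of well_floor between -0.07 and 0.07 m and z of cassette_5 in the frame of well_floor between -0.005 and 0.008 m and horizontal distance between funnel and mat below 0.05 m and height (world z) of funnel between 0.001 and 0.009 m and angle between funnel's own z axis and vertical below 0.1 rad and linear speed of funnel below 0.02 m/s); the robot touches nothing.
It fails at once if the funnel is tipped over (beyond 0.7 rad) (angle between funnel's own z axis and vertical above 0.7 rad).
It fails at once if a bystander is moved by more than 5 cm (distance of any of agar_1, agar_2, bottle, beaker, cap, forceps from where it was at the start of the episode above 0.05 m).
Of cassette_1, cassette_2, cassette_3, cassette_4 only 2 to 4 are there at a start; the rules pass over those that are not, and their reading is None.
At some moment in a run one of cassette_1, cassette_2, cassette_3, cassette_4 may be knocked a few centimetres aside while the robot is not near it.
It also fails if it takes over 210 s, if anything falls off the work surface, if the arm or the gripper's body presses on something with over 40 N, if the wrist force passes 120 N, or if a joint passes its speed limit or range.

## Working session

There is one attempt and no reset: what is moved stays moved. The work goes in short steps, Python scripts to look and compute and a tool call to move; the robot and the scene stay as the last step left them, time stands still between calls to the robot, and variables do not carry over. Pictures are saved under pics/ and viewed, at most 14 in all, crops included, and the job is handed in when it is done.

Besides the shell and the picture viewer there is one more tool, called after "Request:" in YAML: its name, and indented under it one key for each argument. play_rows: Moves the arm, as the interface text tells. Shift numbers are shares of 0.3 m and turn numbers shares of 30 degrees, none past 1 either way. Its arguments: {"type":"object","properties":{"hand":{"type":"array"},"xyz":{"type":"array"},"spin":{"type":"array"},"force":{"type":"number"}},"required":["hand","xyz","spin"]}

```bash
mkdir -p pics; cat > h.py <<'E'
import numpy as np, cv2
from workcell import env
def snap(n,f):
    im=env.camera(n); cv2.imwrite('pics/'+f+'.png',im[:,:,::-1]); return im
def ray(n,u,v,z):
    I=env.camera_info(n);K=np.array(I["K"]);T=np.array(I["camera_from_world"])
    d=np.linalg.solve(K,[u,v,1.]);d=np.array([d[0],-d[1],-d[2]])
    R=T[:3,:3];c=-R.T@T[:3,3];w=R.T@d
    return (c+w*(z-c[2])/w[2])
def proj(n,p):
    I=env.camera_info(n);K=np.array(I["K"]);T=np.array(I["camera_from_world"])
    q=T[:3,:3]@np.array(p)+T[:3,3];q=K@[q[0],-q[1],-q[2]];return q[:2]/q[2]
E
python3 - <<'E'
from h import *
for n in("top","side"):
    im=snap(n,n+'0');I=env.camera_info(n);print({k:np.round(v,3).tolist() if not isinstance(v,str) else v for k,v in I.items()})
    cv2.imwrite('pics/%s0b.png'%n,cv2.resize(im[:,:,::-1],(800,600),interpolation=cv2.INTER_CUBIC))
print(env.tips_ahead,env.state())
E
```

```text
{'K': [[434.28, 0.0, 280.033], [0.0, 434.28, 204.417], [0.0, 0.0, 1.0]], 'camera_from_world': [[-0.021, -1.0, 0.009, -0.036], [0.984, -0.019, 0.176, -0.467], [-0.176, 0.013, 0.984, -1.25], [0.0, 0.0, 0.0, 1.0]]}
{'K': [[462.919, 0.0, 279.308], [0.0, 462.919, 207.859], [0.0, 0.0, 1.0]], 'camera_from_world': [[0.965, -0.262, 0.009, -0.475], [0.133, 0.518, 0.845, -0.159], [-0.226, -0.814, 0.535, -1.185], [0.0, 0.0, 0.0, 1.0]]}
0.1734 {'t': 0.1, 'joint_positions': array([-8.64289538e-01,  4.07472575e-02,  8.39205487e-02, -3.98596748e-04,
       -1.61549039e+00, -3.33713132e-01]), 'joint_vel': array([-0.00068048, -0.0024542 ,  0.0023686 ,  0.00231876, -0.00119592,
        0.00049381]), 'joint_efforts': array([-7.31713822e-03, -3.69346547e+01,  3.48276186e+01,  6.95186466e+00,
       -4.59205796e-03, -3.23873792e-05]), 'ee_pos': array([ 0.21861894, -0.55873503,  0.40378838]), 'ee_rot': array([-2.05116190e-04, -1.85327891e-01,  9.82676424e-01,  7.58787050e-04]), 'wrist_force': array([-0.08528528, -0.45361826,  0.37215568]), 'ft_torque': array([-0.02131143, -0.00302857,  0.05517652]), 'grasp_force': 0.0, 'grip_width': 0.08528102259902734}
```

View pics/top0b.png

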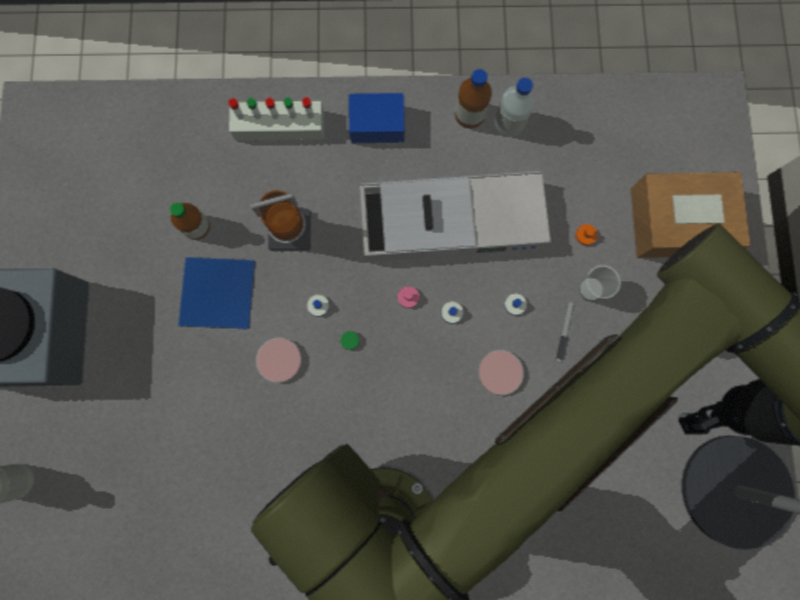

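View pics/side0b.png

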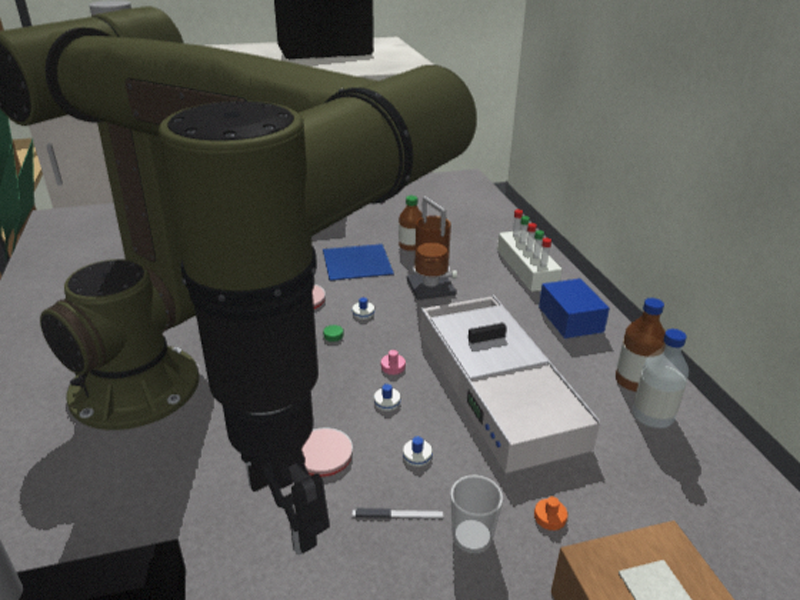

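The top view shows the incubator at (455,213) with its cover partly open, and the funnel on the stand at (283,218). The mat is at (217,293) and the bottle at (187,220). White/blue cassettes stand at (318,305), (452,312) and (516,304); these fit the description. The pink look-alike at (408,297) and the orange one at (586,234) do not. Next is an enlarged crop to confirm, with measurements.

```bash
cat >> h.py <<'E'
def cass(im,n,z=0.034,box=None):
    """blue hub blobs -> world xy at hub-top height (blob centroid height z)"""
    h=cv2.cvtColor(im,cv2.COLOR_RGB2HSV)
    m=cv2.inRange(h,(100,130,60),(125,255,255))
    k,_,s,c=cv2.connectedComponentsWithStats(m)
    return [(np.round(c[i],1).tolist(),int(s[i,4]),np.round(ray(n,*c[i],z)[:2],4).tolist()) for i in range(1,k) if s[i,4]>12]
E
python3 - <<'E'
from h import *
t=cv2.imread('pics/top0.png')[:,:,::-1];s=cv2.imread('pics/side0.png')[:,:,::-1]
print('top');[print(r) for r in cass(t,'top',.028)]
print('side');[print(r) for r in cass(s,'side',.026)]
c=cv2.resize(t[110:260,110:400,::-1],None,fx=2.75,fy=2.75,interpolation=cv2.INTER_CUBIC);cv2.imwrite('pics/c1.png',c);print(c.shape)
E
```

```text
top
([335.2, 53.5], 93, [0.9568, -0.2322])
([366.8, 59.6], 95, [0.9342, -0.3328])
([263.1, 79.3], 1085, [0.8721, 0.0001])
([151.4, 204.7], 2280, [0.4747, 0.3404])
([221.7, 212.4], 19, [0.4475, 0.1297])
([361.7, 211.7], 19, [0.4413, -0.2898])
([316.8, 217.4], 19, [0.4269, -0.1543])
side
([249.5, 183.2], 921, [0.4722, 0.3009])
([401.2, 215.2], 1433, [0.866, 0.0016])
([253.7, 211.8], 31, [0.4482, 0.1277])
([457.1, 213.9], 127, [1.0311, -0.0339])
([472.0, 236.2], 152, [1.0058, -0.1441])
([270.5, 273.6], 55, [0.4272, -0.1568])
([291.7, 310.8], 66, [0.4418, -0.2919])
(412, 798, 3)
```

View pics/c1.png

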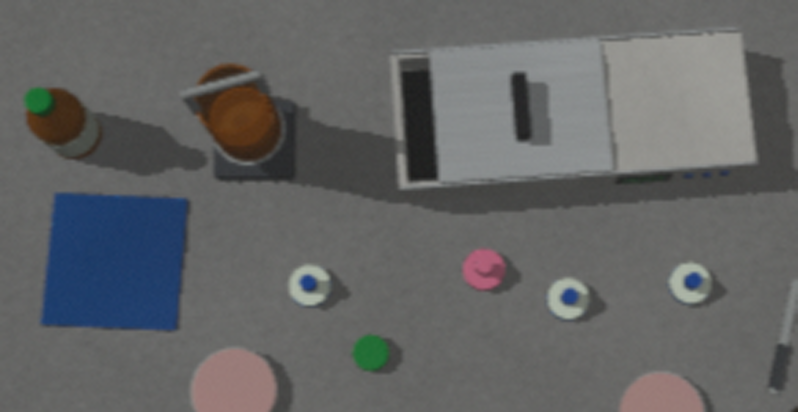

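The crop confirms three white discs with blue hubs at (309,285), (568,298) and (691,283). The pink look-alike is at (484,270). The funnel handle bar runs (184,96)-(260,74) and the cover's grip bar (519,73)-(524,140).

```bash
python3 - <<'E'
from h import *
f=lambda x,y,z:ray('top',(x+.5)/2.75-.5+110,(y+.5)/2.75-.5+110,z)[:2]
c=[f(x,y,.06) for x,y in((391,54),(742,31),(757,162),(401,188))]
print('inc',np.round(c,4).tolist())
for i in range(4):
    d=c[(i+1)%4]-c[i];print(np.linalg.norm(d),np.degrees(np.arctan2(d[1],d[0])))
e=(c[0]+c[3])/2;g=(c[1]+c[2])/2;u=(e-g)/np.linalg.norm(e-g);ctr=(e+g)/2;w=ctr+u*(0.194-0.098)
print('u(y axis)',u,np.degrees(np.arctan2(u[1],u[0])),'well',w,)
b=(f(519,73,.09)+f(523,140,.09))/2;print('bar',b,(b-w)@u, (b-w)@[u[1],-u[0]])
h=[f(184,96,.202),f(260,74,.202)];d=h[0]-h[1];print('handle',(h[0]+h[1])/2,np.linalg.norm(d),np.degrees(np.arctan2(d[1],d[0])))
m=[f(x,y,.004) for x,y in((55,194),(188,198),(177,330),(42,325))];print('mat',np.mean(m,0))
print('bottle',f(39,100,.13),'pink',f(484,270,.015))
print('stand base', np.round([f(214,180,.005),f(296,178,.005),f(298,105,.005)],3))
E
```

```text
inc [[0.6948, 0.0356], [0.7147, -0.3527], [0.5651, -0.3598], [0.5433, 0.0262]]
0.3887665105776675 -87.06284851015174
0.14975266734955223 -177.2577460888886
0.3866757131942899 93.2346630399702
0.15176792088239596 3.5361438311660396
u(y axis) [-0.05382622  0.99855032] 93.0855061790842 well [ 0.62433733 -0.06680572]
bar [ 0.62303525 -0.10379734] -0.03686791459574729 -0.0032913111092276234
handle [0.6144975  0.19210583] 0.07606488161275422 105.98499035959817
mat [0.47944248 0.34631561]
bottle [0.6260591  0.39392068] pink [ 0.45971698 -0.06225861]
stand base [[0.57  0.239]
 [0.57  0.147]
 [0.656 0.145]]
```

Request:
play_rows:
  hand: [0,0,0,0,0,0,0,0,0,0,0,0,0,0,0,0,0,0]
  xyz:
    - [0.084,0.095,-0.012]
    - [0.084,0.095,-0.012]
    - [0.084,0.095,-0.012]
    - [0.084,0.095,-0.012]
    - [0.084,0.095,-0.012]
    - [0.084,0.095,-0.012]
    - [0.084,0.095,-0.012]
    - [0.084,0.095,-0.012]
    - [0.084,0.095,-0.012]
    - [0.084,0.095,-0.012]
    - [0.084,0.095,-0.012]
    - [0.084,0.095,-0.012]
    - [0.084,0.095,-0.012]
    - [0.084,0.095,-0.012]
    - [0.084,0.095,-0.012]
    - [0.084,0.095,-0.012]
    - [0,0,0]
    - [0,0,0]
  spin: [-0.038,-0.038,-0.038,-0.038,-0.038,-0.038,-0.038,-0.038,-0.038,-0.038,-0.038,-0.038,-0.038,-0.038,-0.038,-0.038,0,0]
  force: 40

```text
t: 1.9
ee_pos: [0.6221, -0.1021, 0.3459]
ee_rot: [-0.001, -0.028, 1.0, -0.0]
wrist_force: [-0.3, 0.0, 0.4]
grip_width: 0.0425
grasp_force: 0.0
```

Request:
play_rows:
  hand: [0,0,0,0,0,-1,-1,-1,-1,-1]
  xyz:
    - [0.003,-0.005,-0.087]
    - [0,0,-0.087]
    - [0,0,-0.087]
    - [0,0,-0.083]
    - [0,0,0]
    - [0,0,0]
    - [0,0,0]
    - [0,0,0]
    - [0,0,0]
    - [0,0,0]
  spin: [0,0,0,0,0,0,0,0,0,0]

```text
t: 2.9
ee_pos: [0.623, -0.1046, 0.2464]
ee_rot: [0.001, -0.027, 1.0, -0.001]
wrist_force: [-3.0, -1.0, 5.9]
grip_width: 0.0149
grasp_force: 42.3
```

Request:
play_rows:
  hand: [-1,-1,-1,-1,-1,-1,-1,-1,-1,-1,-1,-1,-1,-1]
  xyz:
    - [0,0,0.01]
    - [0.0027,-0.05,0]
    - [0.0027,-0.05,0]
    - [0.0027,-0.05,0]
    - [0.0027,-0.05,0]
    - [0.0027,-0.05,0]
    - [0.0027,-0.05,0]
    - [0.0027,-0.05,0]
    - [0.0027,-0.05,0]
    - [0.0027,-0.05,0]
    - [0.0027,-0.04,0]
    - [0,0,0]
    - [0,0,0]
    - [0,0,0]
  spin: [0,0,0,0,0,0,0,0,0,0,0,0,0,0]

```text
t: 4.3
ee_pos: [0.6313, -0.2504, 0.2464]
ee_rot: [0.001, -0.028, 1.0, 0.001]
wrist_force: [3.0, 5.9, -2.1]
grip_width: 0.0148
grasp_force: 42.2
```

```bash
python3 - <<'E'
from h import *
im=snap('top','t1');snap('side','s1')
c=cv2.resize(im[90:300,90:430,::-1],None,fx=2.3,fy=2.3,interpolation=cv2.INTER_CUBIC);cv2.imwrite('pics/c2.png',c)
print(cass(im,'top',.028)); print(env.state()['wrist_force'])
E
```

```text
[([335.1, 53.8], 97, [0.956, -0.2321]), ([366.8, 59.7], 97, [0.9338, -0.3327]), ([253.9, 76.8], 398, [0.8809, 0.029]), ([151.4, 204.7], 2279, [0.4747, 0.3405]), ([221.7, 212.4], 19, [0.4475, 0.1297]), ([361.6, 211.6], 20, [0.4416, -0.2896]), ([316.8, 217.4], 19, [0.4269, -0.1543])]
[ 3.47954659  6.64735446 -2.43557994]
```

View pics/c2.png

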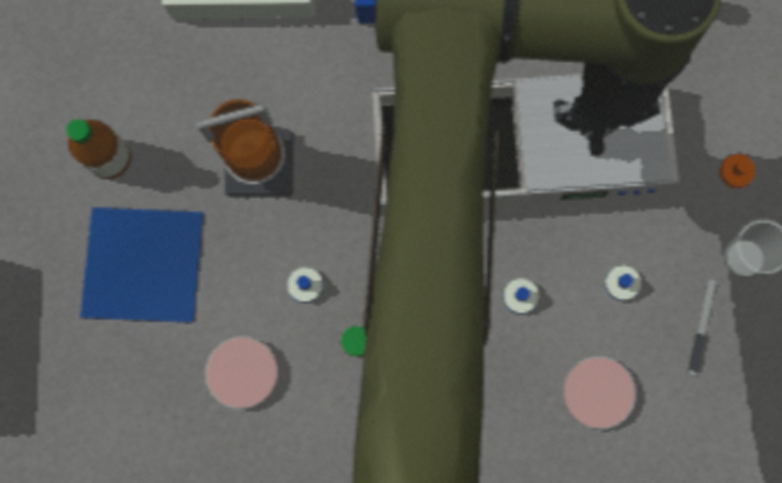

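The crop shows the cover's near edge at (517,130) and the gripper on its bar. The cover is almost fully open, and no further white/blue cassettes have come to light. I'll nudge it to the stop and let go.

Request:
play_rows:
  hand: [-1,-1,-1]
  xyz:
    - [0.001,-0.015,0]
    - [0,0,0]
    - [0,0,0]
  spin: [0,0,0]

```text
t: 4.7
ee_pos: [0.6316, -0.2516, 0.2464]
ee_rot: [-0.0, -0.029, 1.0, 0.004]
wrist_force: [-2.5, 22.6, 5.2]
grip_width: 0.0147
grasp_force: 43.1
```

Request:
play_rows:
  hand: [0,0,0,0,0,0,0,0,0,0,0,0,0,0,0,0,0,0,0,0]
  xyz:
    - [0,0.013,0]
    - [0,0,0]
    - [0,0,0.16]
    - [0,0,0.16]
    - [0,0,0.16]
    - [0,0,0.16]
    - [-0.004,0.1056,0]
    - [-0.004,0.1056,0]
    - [-0.004,0.1056,0]
    - [-0.004,0.1056,0]
    - [-0.004,0.1056,0]
    - [-0.004,0.1056,0]
    - [-0.004,0.1056,0]
    - [-0.004,0.1056,0]
    - [-0.004,0.1056,0]
    - [-0.004,0.1056,0]
    - [-0.004,0.1056,0]
    - [-0.004,0.1056,0]
    - [-0.004,0.1056,0]
    - [-0.004,0.1056,0]
  spin: [0,0,0,0,0,0,0.245,0.245,0.245,0.245,0.245,0.245,0.245,0.245,0.245,0.245,0.245,0.245,0.245,0.245]

```text
t: 6.7
ee_pos: [0.6144, 0.1917, 0.4393]
ee_rot: [0.0, 0.8, -0.6, 0.0]
wrist_force: [1.2, -1.3, -0.5]
grip_width: 0.0426
grasp_force: 0.0
```

Request:
play_rows:
  hand: [0,0]
  xyz:
    - [0,0,0]
    - [0,0,0]
  spin: [0,0]

```text
t: 6.9
ee_pos: [0.6145, 0.1913, 0.4388]
ee_rot: [0.0, 0.798, -0.602, 0.0]
wrist_force: [-0.0, -0.2, 1.0]
grip_width: 0.0425
grasp_force: 0.0
```

```bash
python3 - <<'E'
from h import *
im=snap('side','s2');
c=cv2.resize(im[110:330,200:440,::-1],None,fx=2.6,fy=2.6,interpolation=cv2.INTER_CUBIC);cv2.imwrite('pics/c3.png',c)
p=env.state()['ee_pos'];print(p)
for dz in(.155,.1734):print(((proj('side',[p[0],p[1],p[2]-dz])-[200,110])*2.6).round())
for q in([.6145,.192,.202],):print(((proj('side',q)-[200,110])*2.6).round())
E
```

```text
[0.61453252 0.19071337 0.43906146]
[270.  18.]
[269.  33.]
[267.  86.]
```

View pics/c3.png

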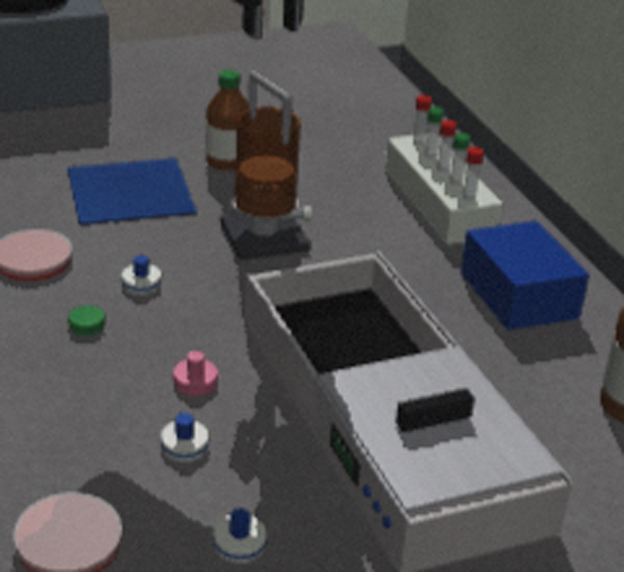

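The side crop shows the funnel handle at (271,88) with the fingers above it, straddling it in line. The cover is fully open and the well is empty.

Request:
play_rows:
  hand: [0,0,0,0,0,-1,-1,-1,-1,-1]
  xyz:
    - [0.002,0.003,-0.07]
    - [0,0,-0.07]
    - [0,0,-0.07]
    - [0,0,-0.063]
    - [0,0,0]
    - [0,0,0]
    - [0,0,0]
    - [0,0,0]
    - [0,0,0]
    - [0,0,0]
  spin: [0,0,0,0,0,0,0,0,0,0]
  force: 50

```text
t: 7.95
ee_pos: [0.6151, 0.1922, 0.359]
ee_rot: [-0.001, 0.799, -0.602, 0.001]
wrist_force: [0.8, -1.4, 6.0]
grip_width: 0.0081
grasp_force: 49.0
```

Request:
play_rows:
  hand: [-1,-1,-1,-1,-1,-1]
  xyz:
    - [0,0,0.03]
    - [0,0,0.05]
    - [0,0,0.07]
    - [0,0,0.07]
    - [0,0,0.06]
    - [0,0,0]
  spin: [0,0,0,0,0,0]

```text
t: 8.55
ee_pos: [0.6148, 0.1925, 0.4448]
ee_rot: [-0.002, 0.799, -0.602, 0.001]
wrist_force: [0.6, -0.2, -1.6]
grip_width: 0.008
grasp_force: 48.9
```

Request:
play_rows:
  hand: [-1,-1,-1,-1,-1,-1,-1,-1,-1,-1,-1,-1,-1,-1,-1,-1,-1,-1,-1]
  xyz:
    - [-0.024,0.027,0]
    - [-0.05,0.057,0]
    - [-0.057,0.065,0]
    - [-0.057,0.065,0]
    - [-0.057,0.065,0]
    - [-0.057,0.065,0]
    - [-0.057,0.065,0]
    - [-0.05,0.057,0]
    - [-0.028,0.033,0]
    - [-0.013,0.013,0]
    - [0,0,0]
    - [0,0,-0.06]
    - [0,0,-0.09]
    - [0,0,-0.09]
    - [0,0,-0.09]
    - [0,0,-0.05]
    - [0,0,-0.03]
    - [0,0,-0.02]
    - [0,0,0]
  spin: [0,0,0,0,0,0,0,0,0,0,0,0,0,0,0,0,0,0,0]

```text
t: 10.45
ee_pos: [0.4803, 0.3461, 0.3135]
ee_rot: [-0.001, 0.799, -0.602, 0.0]
wrist_force: [-0.1, -0.3, -2.1]
grip_width: 0.0082
grasp_force: 48.9
```

Request:
play_rows:
  hand: [-1,-1,-1,-1]
  xyz:
    - [0,0,-0.007]
    - [0,0,0]
    - [0,0,0]
    - [0,0,0]
  spin: [0,0,0,0]

```text
t: 10.85
ee_pos: [0.4803, 0.3463, 0.3133]
ee_rot: [-0.002, 0.799, -0.602, 0.001]
wrist_force: [-0.9, 0.4, 5.0]
grip_width: 0.008
grasp_force: 49.7
```

Request:
play_rows:
  hand: [-0.2,-0.2,-0.2,-0.2,-0.2,-0.2,-0.2,-0.2]
  xyz:
    - [0,0,0.004]
    - [0,0,0]
    - [0,0,0.05]
    - [0,0,0.1]
    - [0,0,0.14]
    - [0,0,0.14]
    - [0,0,0]
    - [0,0,0]
  spin: [0,0,0,0,0,0,0,0]

```text
t: 11.65
ee_pos: [0.4798, 0.3461, 0.4423]
ee_rot: [-0.002, 0.799, -0.602, -0.0]
wrist_force: [0.0, 0.6, -1.0]
grip_width: 0.0341
grasp_force: 0.0
```

```bash
python3 - <<'E'
from h import *
im=snap('side','s3');t=snap('top','t3')
a=cv2.resize(im[110:330,200:440,::-1],(624,572),interpolation=cv2.INTER_CUBIC)[:, :400]
b=cv2.resize(t[110:250,130:280,::-1],(400,373),interpolation=cv2.INTER_CUBIC)
c=np.zeros((572,800,3),np.uint8);c[:,:400]=a;c[:373,400:]=b;cv2.imwrite('pics/c4.png',c)
print([r for r in cass(t,'top',.078) ]);print([r for r in cass(im,'side',.076)])
print('bench',[r[2] for r in cass(t,'top',.028)]);print([r[2] for r in cass(im,'side',.026)])
E
```

```text
[([335.1, 53.6], 95, [0.9285, -0.2242]), ([366.8, 59.6], 95, [0.9071, -0.3209]), ([263.2, 81.3], 1236, [0.8409, -0.0011]), ([197.9, 154.3], 21, [0.6138, 0.1943]), ([154.9, 207.0], 1416, [0.4586, 0.3157]), ([221.7, 212.4], 19, [0.4394, 0.1236]), ([361.6, 211.6], 20, [0.4337, -0.2794]), ([316.8, 217.4], 19, [0.4196, -0.1495])]
[([265.8, 183.1], 233, [0.5036, 0.2015]), ([233.4, 184.0], 233, [0.406, 0.2203]), ([301.3, 180.3], 31, [0.6145, 0.1915]), ([405.1, 214.5], 1113, [0.8346, -0.0654]), ([253.8, 211.3], 32, [0.4329, 0.054]), ([458.0, 213.3], 102, [0.9803, -0.097]), ([473.0, 235.6], 119, [0.9568, -0.2003]), ([270.5, 273.4], 53, [0.413, -0.2133]), ([291.8, 310.8], 64, [0.4266, -0.3396])]
bench [[0.9564, -0.2322], [0.9342, -0.3328], [0.8652, 0.0], [0.629, 0.2033], [0.4675, 0.3296], [0.4475, 0.1297], [0.4416, -0.2896], [0.4269, -0.1543]]
[[0.5245, 0.2883], [0.4199, 0.3084], [0.6434, 0.2775], [0.8793, 0.0022], [0.4487, 0.1302], [1.0354, -0.0316], [1.0102, -0.1424], [0.4274, -0.1563], [0.442, -0.2917]]
```

View pics/c4.png

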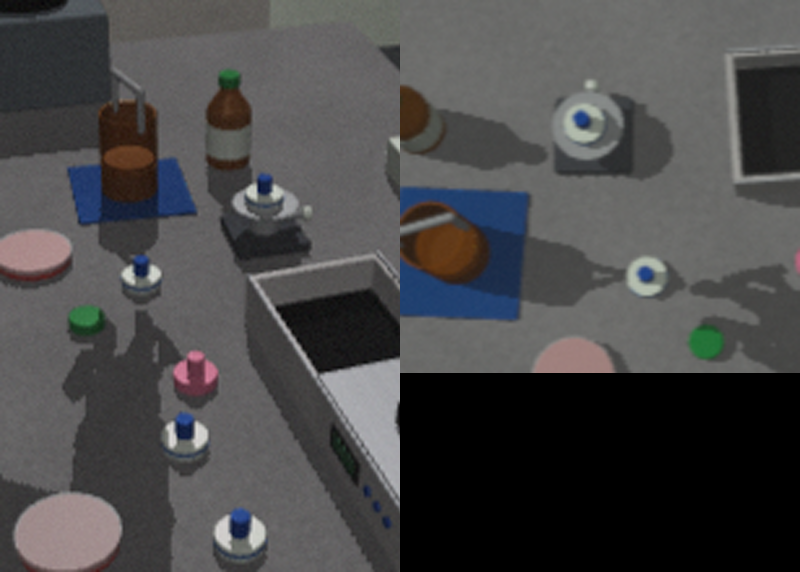

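The picture shows the funnel upright on the mat and cassette_5 on the stand head, its hub at (264,184) in the side view and (582,120) in the top inset. Bench hubs have not moved.

Request:
play_rows:
  hand: [-0.2,-0.2,-0.2,-0.2,-0.2,-0.2,-0.2,-0.2,-0.2,-0.2,-0.2,-0.2,-0.2]
  xyz:
    - [0.0745,-0.085,0]
    - [0.0745,-0.085,0]
    - [0.0745,-0.085,0]
    - [0.0745,-0.085,0]
    - [0.0745,-0.085,0]
    - [0.0745,-0.085,0]
    - [0,0,-0.15]
    - [0,0,-0.15]
    - [0,0,-0.15]
    - [0,0,-0.1]
    - [0,0,-0.06]
    - [0,0,-0.03]
    - [0,0,0]
  spin: [0,0,0,0,0,0,0,0,0,0,0,0,0]
  force: 30

```text
t: 13.05
ee_pos: [0.6135, 0.1929, 0.246]
ee_rot: [0.002, 0.799, -0.602, -0.001]
wrist_force: [-0.7, 0.5, -0.6]
grip_width: 0.0342
grasp_force: 0.0
```

```bash
python3 - <<'E'
from h import *
print(env.tips_ahead,env.state()['ee_pos'])
im=snap('side','s4')
c=cv2.resize(im[110:220,230:370,::-1],None,fx=5,fy=5,interpolation=cv2.INTER_CUBIC);cv2.imwrite('pics/c5.png',c)
E
```

```text
0.1734 [0.61353499 0.19292694 0.24599416]
```

View pics/c5.png

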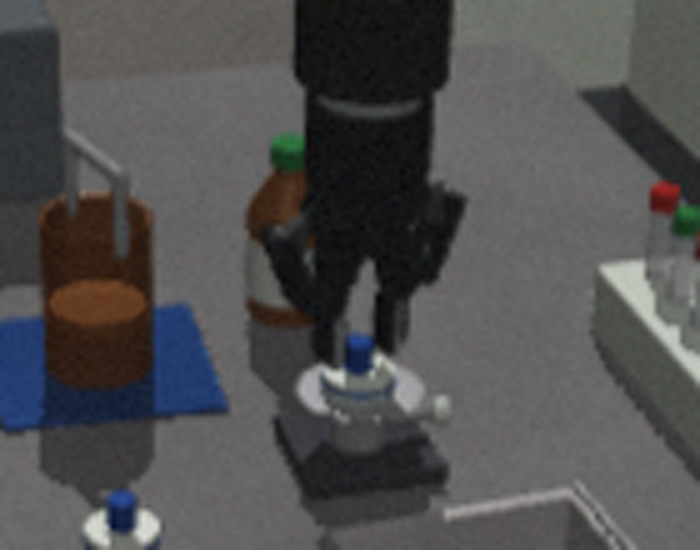

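The crop shows the fingers straddling cassette_5's hub at (358,352). I'll lower a little and close.

Request:
play_rows:
  hand: [-0.2,-0.2,-1,-1,-1,-1,-1]
  xyz:
    - [0,0,-0.013]
    - [0,0,0]
    - [0,0,0]
    - [0,0,0]
    - [0,0,0]
    - [0,0,0]
    - [0,0,0]
  spin: [0,0,0,0,0,0,0]

```text
t: 13.8
ee_pos: [0.6141, 0.1932, 0.245]
ee_rot: [-0.0, 0.799, -0.602, 0.0]
wrist_force: [0.1, 0.4, 4.9]
grip_width: 0.0164
grasp_force: 29.6
```

Request:
play_rows:
  hand: [-1,-1,-1,-1,-1,-1,-1,-1,-1,-1,-1,-1,-1,-1,-1]
  xyz:
    - [0,0,0.08]
    - [0,0,0.12]
    - [0.02,-0.12,0]
    - [0.02,-0.12,0]
    - [0.02,-0.12,0]
    - [0.02,-0.12,0]
    - [0.02,-0.12,0]
    - [0.02,-0.12,0]
    - [0.003,-0.025,0]
    - [0,0,0]
    - [0,0,-0.09]
    - [0,0,-0.09]
    - [0,0,-0.05]
    - [0,0,-0.03]
    - [0,0,0]
  spin: [0,0,0,0,0,0,0,0,0,0,0,0,0,0,0]

```text
t: 15.3
ee_pos: [0.6506, -0.0297, 0.2251]
ee_rot: [0.001, 0.799, -0.601, -0.001]
wrist_force: [0.2, -0.0, -0.1]
grip_width: 0.0163
grasp_force: 29.4
```

Request:
play_rows:
  hand: [-1,-1,-1]
  xyz:
    - [0,0,-0.025]
    - [0,0,-0.01]
    - [0,0,0]
  spin: [0,0,0]

```text
t: 15.6
ee_pos: [0.6508, -0.0303, 0.2157]
ee_rot: [-0.0, 0.799, -0.602, -0.0]
wrist_force: [-0.7, 0.1, -0.2]
grip_width: 0.0161
grasp_force: 29.4
```

Request:
play_rows:
  hand: [-1,-1,-0.25,-0.25,-0.25,-0.25,-0.25,-0.25,-0.25]
  xyz:
    - [0,0,-0.005]
    - [0,0,0]
    - [0,0,0]
    - [0,0,0]
    - [0,0,0.05]
    - [0,0,0.1]
    - [0,0,0.13]
    - [0,0,0.13]
    - [0,0,0]
  spin: [0,0,0,0,0,0,0,0,0]

```text
t: 16.5
ee_pos: [0.6515, -0.0308, 0.3465]
ee_rot: [-0.004, 0.799, -0.602, 0.005]
wrist_force: [-0.7, 0.3, -0.0]
grip_width: 0.0321
grasp_force: 0.0
```

```bash
cat > look.py <<'E'
from h import *
import sys
t=snap('top','t'+sys.argv[1]);s=snap('side','s'+sys.argv[1]);print(env.state()['ee_pos'],env.state()['t'])
W=np.array([.623,-.0668]);A=np.array([[.9985,.054],[-.054,.9985]])
for n,im,dz in(('top',t,.028),('side',s,.026)):
    print(n)
    for z in(dz,dz+.02):
        for r in cass(im,n,z):
            x=np.array(r[2]);w=A@(x-W)
            inw=abs(w[0])<.08 and abs(w[1])<.1
            if r[1]<90 and (z>dz)==inw: print(r,'WELL %s'%np.round(w,3) if inw else '')
E
python3 look.py 5
```

```text
[ 0.65088802 -0.03038725  0.33971454] 16.6
top
([361.6, 211.6], 15, [0.4418, -0.2896]) 
([316.8, 217.4], 19, [0.4269, -0.1543]) 
([273.5, 144.4], 19, [0.6502, -0.0289]) WELL [0.029 0.036]
side
([253.6, 211.2], 32, [0.4484, 0.131]) 
([270.5, 273.6], 54, [0.4273, -0.1567]) 
([291.9, 310.9], 64, [0.4421, -0.2921]) 
([337.7, 225.7], 43, [0.6517, -0.0297]) WELL [0.031 0.035]
```

Request:
play_rows:
  hand: [-0.2,-0.2,-0.2,-0.2,-0.2,-0.2,-0.2,-0.2,-0.2,-0.2,-0.2,-0.2,-0.2,-0.2,-0.2]
  xyz:
    - [-0.097,0.076,0]
    - [-0.097,0.076,0]
    - [-0.097,0.076,0]
    - [-0.097,0.076,0]
    - [-0.097,0.076,0]
    - [-0.097,0.076,0]
    - [-0.095,0.078,0]
    - [0,0,0]
    - [0,0,-0.13]
    - [0,0,-0.13]
    - [0,0,-0.1]
    - [0,0,-0.06]
    - [0,0,-0.05]
    - [0,0,-0.01]
    - [0,0,0]
  spin: [0,0,0,0,0,0,0,0,0,0,0,0,0,0,0]

```text
t: 18.1
ee_pos: [0.4477, 0.1295, 0.1926]
ee_rot: [0.001, 0.799, -0.602, -0.0]
wrist_force: [0.3, -0.5, -0.2]
grip_width: 0.0346
grasp_force: 0.0
```

Request:
play_rows:
  hand: [-1,-1,-1,-1,-1,-1]
  xyz:
    - [0,0,0]
    - [0,0,0]
    - [0,0,0]
    - [0,0,0]
    - [0,0,0]
    - [0,0,0]
  spin: [0,0,0,0,0,0]

```text
t: 18.7
ee_pos: [0.4481, 0.13, 0.1942]
ee_rot: [-0.001, 0.799, -0.602, 0.0]
wrist_force: [-0.7, 1.0, 4.8]
grip_width: 0.0165
grasp_force: 29.8
```

Request:
play_rows:
  hand: [-1,-1,-1,-1,-1,-1,-1,-1,-1,-1,-1,-1,-1,-1,-1,-1,-1]
  xyz:
    - [0,0,0.09]
    - [0,0,0.15]
    - [0,0,0.15]
    - [0.08,-0.09,0]
    - [0.08,-0.09,0]
    - [0.08,-0.09,0]
    - [0.08,-0.09,0]
    - [0.08,-0.09,0]
    - [0.078,-0.094,0]
    - [0,0,0]
    - [0,0,-0.1]
    - [0,0,-0.1]
    - [0,0,-0.05]
    - [0,0,-0.03]
    - [0,0,-0.02]
    - [0,0,-0.01]
    - [0,0,0]
  spin: [0,0,0,0,0,0,0,0,0,0,0,0,0,0,0,0,0]

```text
t: 20.4
ee_pos: [0.5913, -0.0332, 0.2178]
ee_rot: [-0.0, 0.799, -0.602, 0.0]
wrist_force: [-0.1, 0.3, -0.1]
grip_width: 0.0165
grasp_force: 29.5
```

Request:
play_rows:
  hand: [-1,-1,-1,-0.25,-0.25,-0.25,-0.25,-0.25,-0.25,-0.25]
  xyz:
    - [0,0,-0.009]
    - [0,0,-0.005]
    - [0,0,0]
    - [0,0,0]
    - [0,0,0]
    - [0,0,0.05]
    - [0,0,0.1]
    - [0,0,0.13]
    - [0,0,0.13]
    - [0,0,0]
  spin: [0,0,0,0,0,0,0,0,0,0]

```text
t: 21.4
ee_pos: [0.5919, -0.0338, 0.3446]
ee_rot: [-0.004, 0.799, -0.602, 0.005]
wrist_force: [0.1, -0.2, 1.0]
grip_width: 0.0321
grasp_force: 0.0
```

```bash
python3 look.py 6
```

```text
[ 0.59122437 -0.03338753  0.33821122] 21.5
top
([361.6, 211.6], 15, [0.4418, -0.2896]) 
([316.8, 217.4], 19, [0.4269, -0.1543]) 
([275.0, 163.1], 19, [0.5914, -0.0324]) WELL [-0.03   0.036]
side
([270.4, 273.5], 53, [0.427, -0.1566]) 
([291.9, 310.8], 61, [0.4423, -0.2919]) 
([337.7, 225.6], 42, [0.6519, -0.0297]) WELL [0.031 0.035]
([318.0, 229.6], 46, [0.5927, -0.0342]) WELL [-0.028  0.034]
```

Request:
play_rows:
  hand: [-0.2,-0.2,-0.2,-0.2,-0.2,-0.2,-0.2,-0.2,-0.2,-0.2,-0.2,-0.2,-0.2,-0.2]
  xyz:
    - [-0.091,-0.068,0]
    - [-0.091,-0.068,0]
    - [-0.091,-0.068,0]
    - [-0.091,-0.068,0]
    - [-0.091,-0.068,0]
    - [-0.091,-0.068,0]
    - [0,0,0]
    - [0,0,-0.13]
    - [0,0,-0.13]
    - [0,0,-0.1]
    - [0,0,-0.06]
    - [0,0,-0.05]
    - [0,0,-0.005]
    - [0,0,0]
  spin: [0,0,0,0,0,0,0,0,0,0,0,0,0,0]

```text
t: 22.9
ee_pos: [0.4273, -0.1557, 0.1932]
ee_rot: [0.001, 0.799, -0.602, -0.001]
wrist_force: [0.1, -0.3, -0.0]
grip_width: 0.0339
grasp_force: 0.0
```

Request:
play_rows:
  hand: [-1,-1,-1,-1,-1,-1]
  xyz:
    - [0,0,0]
    - [0,0,0]
    - [0,0,0]
    - [0,0,0]
    - [0,0,0]
    - [0,0,0]
  spin: [0,0,0,0,0,0]

```text
t: 23.5
ee_pos: [0.4278, -0.1557, 0.1945]
ee_rot: [-0.0, 0.799, -0.602, 0.001]
wrist_force: [0.4, 1.2, 6.0]
grip_width: 0.0165
grasp_force: 29.8
```

Request:
play_rows:
  hand: [-1,-1,-1,-1,-1,-1,-1,-1,-1,-1,-1,-1,-1,-1,-1,-1,-1]
  xyz:
    - [0,0,0.09]
    - [0,0,0.15]
    - [0,0,0.15]
    - [0.126,0.031,0]
    - [0.126,0.031,0]
    - [0.126,0.031,0]
    - [0.126,0.031,0]
    - [0.126,0.031,0]
    - [0.127,0.03,0]
    - [0,0,0]
    - [0,0,-0.1]
    - [0,0,-0.1]
    - [0,0,-0.05]
    - [0,0,-0.03]
    - [0,0,-0.02]
    - [0,0,-0.012]
    - [0,0,0]
  spin: [0,0,0,0,0,0,0,0,0,0,0,0,0,0,0,0,0]

```text
t: 25.2
ee_pos: [0.6546, -0.1003, 0.2175]
ee_rot: [-0.0, 0.799, -0.602, 0.0]
wrist_force: [-0.4, 0.4, -0.3]
grip_width: 0.0166
grasp_force: 29.5
```

Request:
play_rows:
  hand: [-1,-1,-1,-0.25,-0.25,-0.25,-0.25,-0.25,-0.25,-0.25]
  xyz:
    - [0,0,-0.009]
    - [0,0,-0.005]
    - [0,0,0]
    - [0,0,0]
    - [0,0,0]
    - [0,0,0.05]
    - [0,0,0.1]
    - [0,0,0.13]
    - [0,0,0.13]
    - [0,0,0]
  spin: [0,0,0,0,0,0,0,0,0,0]

```text
t: 26.2
ee_pos: [0.6551, -0.1008, 0.345]
ee_rot: [-0.003, 0.799, -0.602, 0.005]
wrist_force: [0.0, -0.1, 0.2]
grip_width: 0.0323
grasp_force: 0.0
```

```bash
python3 look.py 7
```

```text
[ 0.65451104 -0.10028898  0.33816097] 26.3
top
([338.0, 53.2], 37, [0.9576, -0.2414]) 
([361.6, 211.6], 20, [0.4416, -0.2896]) 
([296.5, 142.6], 19, [0.6544, -0.0988]) WELL [ 0.03  -0.034]
([273.5, 144.2], 18, [0.6506, -0.0289]) WELL [0.03  0.036]
([275.0, 163.0], 21, [0.5917, -0.0324]) WELL [-0.029  0.036]
side
([291.8, 310.8], 65, [0.4419, -0.2919]) 
([337.7, 225.7], 43, [0.6518, -0.0297]) WELL [0.031 0.035]
([318.0, 229.6], 48, [0.5926, -0.0343]) WELL [-0.029  0.034]
([348.6, 239.7], 46, [0.656, -0.0985]) WELL [ 0.031 -0.033]
```

Request:
play_rows:
  hand: [-0.2,-0.2,-0.2,-0.2,-0.2,-0.2,-0.2,-0.2,-0.2,-0.2,-0.2,-0.2,-0.2,-0.2,-0.2,-0.2]
  xyz:
    - [-0.0886,-0.0795,0]
    - [-0.0886,-0.0795,0]
    - [-0.0886,-0.0795,0]
    - [-0.0886,-0.0795,0]
    - [-0.0886,-0.0795,0]
    - [-0.0886,-0.0795,0]
    - [-0.0886,-0.0795,0]
    - [-0.0886,-0.0795,0]
    - [0,0,0]
    - [0,0,-0.13]
    - [0,0,-0.13]
    - [0,0,-0.1]
    - [0,0,-0.06]
    - [0,0,-0.05]
    - [0,0,-0.005]
    - [0,0,0]
  spin: [0,0,0,0,0,0,0,0,0,0,0,0,0,0,0,0]

```text
t: 27.9
ee_pos: [0.442, -0.291, 0.1934]
ee_rot: [0.0, 0.799, -0.602, -0.0]
wrist_force: [0.6, 0.3, 0.2]
grip_width: 0.0342
grasp_force: 0.0
```

Request:
play_rows:
  hand: [-1,-1,-1,-1,-1,-1]
  xyz:
    - [0,0,0]
    - [0,0,0]
    - [0,0,0]
    - [0,0,0]
    - [0,0,0]
    - [0,0,0]
  spin: [0,0,0,0,0,0]

```text
t: 28.5
ee_pos: [0.4423, -0.2912, 0.1946]
ee_rot: [-0.0, 0.799, -0.602, 0.001]
wrist_force: [0.4, 0.8, 4.8]
grip_width: 0.0162
grasp_force: 29.8
```

Request:
play_rows:
  hand: [-1,-1,-1,-1,-1,-1,-1,-1,-1,-1,-1,-1,-1,-1,-1,-1,-1]
  xyz:
    - [0,0,0.09]
    - [0,0,0.15]
    - [0,0,0.15]
    - [0.085,0.104,0]
    - [0.085,0.104,0]
    - [0.085,0.104,0]
    - [0.085,0.104,0]
    - [0.085,0.104,0]
    - [0.085,0.105,0]
    - [0,0,0]
    - [0,0,-0.1]
    - [0,0,-0.1]
    - [0,0,-0.05]
    - [0,0,-0.03]
    - [0,0,-0.02]
    - [0,0,-0.012]
    - [0,0,0]
  spin: [0,0,0,0,0,0,0,0,0,0,0,0,0,0,0,0,0]

```text
t: 30.2
ee_pos: [0.595, -0.1036, 0.2171]
ee_rot: [-0.0, 0.799, -0.602, 0.0]
wrist_force: [-0.8, 0.5, -0.1]
grip_width: 0.0161
grasp_force: 29.5
```

Request:
play_rows:
  hand: [-1,-1,-1,-0.25,-0.25,-0.25,-0.25,-0.25,-0.25,-0.25]
  xyz:
    - [0,0,-0.009]
    - [0,0,-0.005]
    - [0,0,0]
    - [0,0,0]
    - [0,0,0]
    - [0,0,0.05]
    - [0,0,0.1]
    - [0,0,0.13]
    - [0,0,0.13]
    - [0,0,0]
  spin: [0,0,0,0,0,0,0,0,0,0]

```text
t: 31.2
ee_pos: [0.5955, -0.1041, 0.3441]
ee_rot: [-0.003, 0.799, -0.602, 0.005]
wrist_force: [0.3, -0.6, 0.5]
grip_width: 0.0322
grasp_force: 0.0
```

```bash
python3 look.py 8; python3 -c "
import cv2;a=cv2.imread('pics/s8.png');cv2.imwrite('pics/c8.png',cv2.resize(a[130:400,180:460],None,fx=2.2,fy=2.2,interpolation=cv2.INTER_CUBIC))"
```

```text
[ 0.59487376 -0.10360165  0.33763177] 31.3
top
([273.5, 144.2], 18, [0.6506, -0.0289]) WELL [0.03  0.036]
([298.1, 161.6], 19, [0.5948, -0.1021]) WELL [-0.03  -0.034]
([275.0, 163.0], 21, [0.5917, -0.0324]) WELL [-0.029  0.036]
side
([337.7, 225.7], 43, [0.6518, -0.0297]) WELL [0.031 0.035]
([318.0, 229.6], 45, [0.5927, -0.0339]) WELL [-0.028  0.034]
([348.6, 239.7], 46, [0.656, -0.0986]) WELL [ 0.031 -0.034]
([328.0, 243.9], 50, [0.5965, -0.1024]) WELL [-0.028 -0.034]
```

View pics/c8.png

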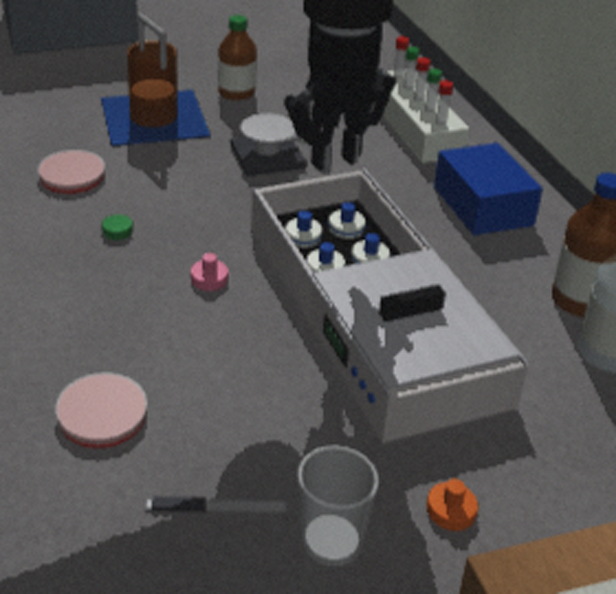

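The crop shows four white/blue cassettes upright in the well at (304,225), (347,215), (327,258) and (371,248). The funnel stands on the mat at (155,85), and no cassettes are left on the bench. Now to shut the cover.

Request:
play_rows:
  hand: [0,0,0,0,0,0,0,0,0,0,0,0,0,0,0,0,0]
  xyz:
    - [0.0123,-0.0493,0]
    - [0.0123,-0.0493,0]
    - [0.0123,-0.0493,0]
    - [0.0123,-0.0493,0]
    - [0.0123,-0.0493,0]
    - [0.0123,-0.0493,0]
    - [0.0123,-0.0493,0]
    - [0.0123,-0.0493,0]
    - [0.0123,-0.0493,0]
    - [0.0123,-0.0493,0]
    - [0,0,0]
    - [0,0,-0.1]
    - [0,0,-0.1]
    - [0,0,-0.05]
    - [0,0,-0.03]
    - [0,0,-0.01]
    - [0,0,0]
  spin: [0.2573,0.2573,0.2573,0.2573,0.2573,0.2573,0.2573,0.2573,0.2573,0.2573,0,0,0,0,0,0,0]
  force: 40

```text
t: 33.0
ee_pos: [0.6319, -0.2514, 0.2492]
ee_rot: [0.0, 1.0, 0.028, 0.0]
wrist_force: [0.9, 0.1, 0.3]
grip_width: 0.0428
grasp_force: 0.0
```

Request:
play_rows:
  hand: [-1,-1,-1,-1,-1]
  xyz:
    - [0,0,0]
    - [0,0,0]
    - [0,0,0]
    - [0,0,0]
    - [0,0,0]
  spin: [0,0,0,0,0]

```text
t: 33.5
ee_pos: [0.632, -0.2501, 0.2501]
ee_rot: [-0.001, 1.0, 0.029, 0.001]
wrist_force: [-2.6, 7.5, 4.2]
grip_width: 0.0147
grasp_force: 41.2
```

Request:
play_rows:
  hand: [-1,-1,-1,-1,-1,-1,-1,-1,-1,-1,-1,-1,-1,-1,-1]
  xyz:
    - [-0.0028,0.05,0]
    - [-0.0028,0.052,0]
    - [-0.0028,0.052,0]
    - [-0.0028,0.052,0]
    - [-0.0028,0.052,0]
    - [-0.0028,0.052,0]
    - [-0.0028,0.052,0]
    - [-0.0028,0.052,0]
    - [-0.0028,0.052,0]
    - [-0.0028,0.052,0]
    - [-0.0028,0.05,0]
    - [-0.0028,0.04,0]
    - [0,0.01,0]
    - [0,0,0]
    - [0,0,0]
  spin: [0,0,0,0,0,0,0,0,0,0,0,0,0,0,0]

```text
t: 35.0
ee_pos: [0.6216, -0.065, 0.2501]
ee_rot: [0.0, 1.0, 0.029, 0.001]
wrist_force: [-1.1, 1.0, 7.7]
grip_width: 0.0146
grasp_force: 41.6
```

Request:
play_rows:
  hand: [-1,-1,-1]
  xyz:
    - [0,0.012,0]
    - [0,0,0]
    - [0,0,0]
  spin: [0,0,0]

```text
t: 35.3
ee_pos: [0.6216, -0.064, 0.2501]
ee_rot: [0.003, 1.0, 0.028, 0.001]
wrist_force: [2.9, -11.1, 4.1]
grip_width: 0.0147
grasp_force: 41.4
```

At the stop (−11 N). I'll release, withdraw and check.

Request:
play_rows:
  hand: [-1,0,0,0,0,0,0,0,0,0,0,0,0,0,0,0]
  xyz:
    - [0,-0.008,0]
    - [0,0,0]
    - [0,0,0]
    - [0,0,0.06]
    - [0,0,0.13]
    - [0,0,0.16]
    - [0,0,0.16]
    - [-0.03,-0.12,0]
    - [-0.03,-0.12,0]
    - [-0.03,-0.12,0]
    - [-0.03,-0.12,0]
    - [-0.03,-0.12,0]
    - [-0.03,-0.12,0]
    - [-0.03,-0.12,0]
    - [0,0,0]
    - [0,0,0]
  spin: [0,0,0,0,0,0,0,0,0,0,0,0,0,0,0,0]

```text
t: 36.9
ee_pos: [0.5586, -0.317, 0.4004]
ee_rot: [-0.0, 1.0, 0.027, -0.001]
wrist_force: [-0.0, 1.2, -0.6]
grip_width: 0.0426
grasp_force: 0.0
```

```bash
python3 - <<'E'
from h import *
t=snap('top','t9');s=snap('side','s9');print(env.state()['ee_pos'])
print([r for r in cass(t,'top') if r[1]<90],[r for r in cass(s,'side') if r[1]<90])
a=cv2.resize(t[110:260,110:400,::-1],(800,414),interpolation=cv2.INTER_CUBIC);cv2.imwrite('pics/c9.png',a)
E
```

```text
[ 0.55901967 -0.31586938  0.40089909]
[([335.6, 51.8], 56, [0.9596, -0.2329]), ([367.7, 58.0], 60, [0.9362, -0.3346])] []
```

View pics/c9.png

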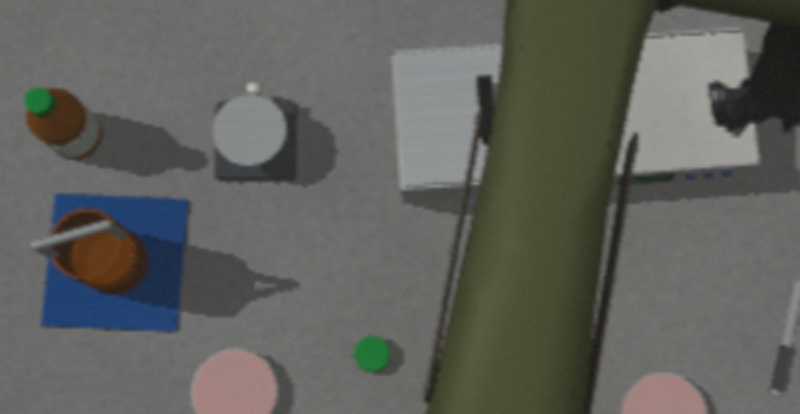

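View pics/s9.png

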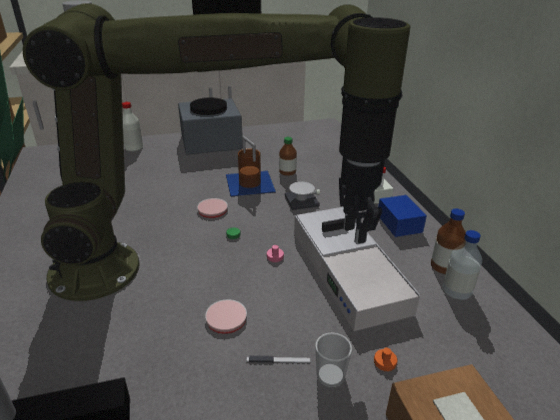

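The cover reaches the incubator's end at (393,120), so it is shut. The funnel stands upright on the mat at (100,250), its handle at (80,235) leaning away from the image centre only through perspective. The bench is clear of cassettes, the bystanders are where they were, and the arm is free, so I'm handing in.

```bash
python3 -c "
from workcell import env
print(env.sign_off())"
```

```text
the job is handed in; nothing more can be done
None
```

The job is handed in, with no verdict returned: the funnel stands upright on the mat, all four cassettes found (three from the bench and cassette_5) are upright in the well, and the cover is shut to its stop.

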